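# File a slide box into a tight row

## Task

File the white slide box that stands alone on the worktop into the rack: its place is directly to the right of the box that carries the raised index tab. The row stands tight there, so first nudge the boxes apart, those on the left to the left end and those on the right to the right end, until the place is open; then slide the new box down into it, upright, label to the front like the others, until it stands fully home on the rack floor. The boxes are full of glass slides: shift them along the rack without lifting them out, work by feel, never press one box against another with more than 25 N, do not let the new one drop, and leave the other things on the bench where they are.

Things in the scene. Friction and masses are not known exactly. Their poses are not given: they have to be found in the camera images.
- index_box: White moulded slide box on end in the rack, 52 mm deep (x) x 34 thick (y) x 83 high, about 140 g, 4 mm chamfers at top and foot; the only one with a raised grey index tab on top (18 mm high, 26 mm wide, facing the robot). Origin: underside centre. x runs front (paper label, -x face, robot side) to back, y along the row to the left, z up. Second, third or fourth in the row of six.
- box_left: Leftmost box of the row; box, origin and axes as index_box, without tab. It starts 6 to 29 mm short of the rack's left end wall; where the end walls lie is not measured. Boxes pushed along the rack slide with about 1 N each, until the force rises sharply: then they stand against the end wall (72 mm above the worktop).
- box_p: An inner box of the row (second, third or fourth); box, origin and axes as index_box, without tab. The boxes start 0.2 mm apart. Any can be gripped from above across its 52 mm depth, the fingers in front of and behind the row, tips at least 35 mm above the worktop to clear the rack's rails; eased up 1 to 2 mm, it rubs on nothing and only the push is felt.
- box_q: An inner box of the row (second, third or fourth); box, origin and axes as index_box, without tab. The rack has no entry: fixed aluminium sheet, square with the boxes, floor 5 mm above the worktop (a seated box has its origin at z = 0.005), front and rear rails 56 mm apart inside with lips that flare outward up to 32 mm above the worktop.
- box_r: Fifth box of the row from the left; box, origin and axes as index_box, without tab.
- box_right: Rightmost box of the row; box, origin and axes as index_box, without tab. It starts 6 to 29 mm short of the rack's right end wall. The free lengths at both ends add up to 35 mm: with the row pushed fully apart, the opening is 36 mm wide for the 34 mm thick new box.
- new_box: The box to be filed, alone on the worktop right of the rack (in -y), upright with its origin at z = 0, label roughly towards the robot; box, origin and axes as index_box, without tab. Grip it across its 52 mm depth. Its chamfered foot centres it in an opening up to about 3 mm off; what is left must be yielded by feel.
- new_label (a point): Centre of the paper label of new_box, on its -x face 50 mm above its underside.
- tub: Bystander: small white jar with a yellow screw lid, 68 mm wide, 74 mm high, behind the rack; origin at its underside centre.
- dish: Bystander: petri dish, 62 mm wide, 14 mm high, in front of the rack; origin at its underside centre.
- tube: Bystander: 50 ml screw-cap tube lying on its side, 115 x 35 mm, behind the rack; origin at its underside centre.
- timer: Bystander: flat bench timer, 68 x 60 x 15 mm, front left of the rack; origin at its underside centre.
There are look-alikes about, which are no part of the job. What is shaped like the box_r but purple is not meant. What is shaped like the box_p but pink is not meant.

How it is judged:
On the way, in this order (a step that is already met when the one before it is completed fails the run):
1. the row is parted directly to the right of the index box, by the width of a box ((y of box_left in the frame of index_box above 0 m or y of box_left in the frame of index_box below -0.0675 m) and (y of box_p in the frame of index_box above 0 m or y of box_p in the frame of index_box below -0.0675 m) and (y of box_q in the frame of index_box above 0 m or y of box_q in the frame of index_box below -0.0675 m) and (y of box_r in the frame of index_box above 0 m or y of box_r in the frame of index_box below -0.0675 m) and (y of box_right in the frame of index_box above 0 m or y of box_right in the frame of index_box below -0.0675 m)), for 0.2 s.
2. the new box stands fully home in that place (height (world z) of new_box between 0.003 and 0.008 m and angle between new_box's own z axis and vertical below 0.06 rad and y of new_box in the frame of index_box between -0.04 and -0.031 m and x of new_box in the frame of index_box between -0.007 and 0.007 m and x of new_label in the frame of index_box below -0.015 m), for 0.2 s.
At the end, for the whole second after the job is handed in: The new box stands directly right of the index box (centres 31 to 40 mm apart, within 7 mm front to back), upright within 0.06 rad, label to the front, down on the rack floor within 3 mm; the other six stand upright on the rack floor; all are at rest (all of step 2 and height (world z) of each of box_left, index_box, box_p, box_q, box_r, box_right below 0.008 m and angle between each of box_left, index_box, box_p, box_q, box_r, box_right's own z axis and vertical below 0.06 rad and linear speed of each of box_left, index_box, box_p, box_q, box_r, box_right, new_box below 0.01 m/s); the robot touches nothing.
It fails at once if one slide box is pressed against another with more than 25 N (contact force between any of box_left, new_box and index_box above 25 N or contact force between any of box_left, index_box, new_box and box_p above 25 N or contact force between any of box_left, index_box, box_p, new_box and box_q above 25 N or contact force between any of box_left, index_box, box_p, box_q, new_box and box_r above 25 N or contact force between any of box_left, index_box, box_p, box_q, box_r, new_box and box_right above 25 N or contact force between new_box and box_left above 25 N).
It fails at once if a box of the row is lifted out (more than 25 mm above the worktop) or tipped over (height (world z) of any of box_left, index_box, box_p, box_q, box_r, box_right above 0.025 m or angle between any of box_left, index_box, box_p, box_q, box_r, box_right's own z axis and vertical above 0.35 rad).
It fails at once if the new box is let fall (moving faster than 0.25 m/s while the fingers do not touch it) (contact force between new_box and the fingers below 0.01 N and linear speed of new_box above 0.25 m/s).
It fails at once if a bystander is moved more than 20 mm (distance of any of tub, dish, tube, timer from where it was at the start of the episode above 0.02 m).
It also fails if it takes over 67 s, if anything falls off the work surface, if the arm or the gripper's body presses on something with over 40 N, if the wrist force passes 120 N, or if a joint passes its speed limit or range.

## Robot

A 6-joint arm with a two-finger parallel gripper is mounted at the origin on a cart in front of the work surface, level with it; the furniture and walls round the work are solid. World frame = base frame: x ahead of the robot, y to its left, z up, the work surface at z = 0. Lengths are in m, angles in rad, forces in N, time in s.
With the tool pointing down it reaches from about 0.375 to 0.975 m from the base axis. Payload 3.8 kg.
Tool frame: the origin (TCP) lies midway between the tips of the shut fingers; the grasp point (between the pads) lies 19 mm behind it; z points along the fingers, y is the line along which they close (so a half turn about z gives the same grasp; the last joint's range is limited). The gripper opens to 85 mm and grips with 20 to 120 N. Pads are 22 mm wide; open, the fingers measure 114 mm over their backs; the gripper's body (76 mm by 85 mm) begins 54 mm behind the grasp point. The pads swing forward as they close: fully open they stand 13 mm farther back than shut.
Start: joints at [-1.205, 0.264, 1.604, -0, 1.274, -0.037], TCP at [0.265, -0.621, 0.231] pointing down, gripper open.
Joint ranges: [-2.63, 2.63], [-0.94, 2.18], [0.31, 2.57], [-1.31, 4.45], [0, 2.66], [-2.55, 2.55]. Speed limits (rad/s): [2.57, 2.57, 3.14, 3.14, 3.14, 3.14].

## Interface

Orientations are given as a rotation vector (axis times angle).
In Python, from workcell import bot, read_camera, camera_info, ticket gives the robot as it stands.
- The arm moves only by the tool servo_tool, never from a script. Its argument "targets" is a list of rows, each an object of numbers: "hand": the closure, from -1 (fully open) to 1 (shut); "x", "y", "z": the shift along the tool's x, y, z as a fraction of full scale; "roll": the turn about the tool's z as a fraction of full scale. In form: [{"hand": .., "x": .., "y": .., "z": .., "roll": ..}, ...]. A call has 1 to 10 rows; each row is the pose to reach, as a shift and turn from the pose commanded when the call began, along the tool's axes at that moment, turning the shorter way round; what a row does not reach only later rows make up. Full scale, the value 1, is 50 cm for a shift and 180 degrees for a turn. A row lasts 1/12 s, in which the tool goes at most 41.7 mm and 7.16 degrees, less where a joint would pass 70% of its speed; a pose out of reach is approached as far as the arm can. A call with a number of a shift or a turn outside -1 to 1 is refused whole. A call with a gripper value outside its range is refused whole. The fingers move at their own pace and stop on an object; "grip_force" is the grip in N (left out, the last holds). Time passes only in rows, so rows that repeat a pose let the fingers close. It gives the time, the measured TCP pose, the force, the opening and the grip force at its end, in the units of the state.
- bot.read_state(): the state, without advancing time (a new reading comes with each control period).
- read_camera(name): name is "side" or "top"; returns the picture (384x512x3 uint8, red, green, blue); there is no depth.
- camera_info(name): a dict with "fx", "fy", "cx", "cy" (pixels), "k1" (the pictures are not rectified: a ray, as slopes to the right and down, at radius r is drawn at 1 + k1 r^2 times it, then the intrinsics apply), "eye" and "orientation" of the camera in the world. Camera axes: x right, y down, z forward; pixel columns grow to the right and rows downward; lengths in m; the calibration is good to about 2 mm. A picture is of the moment at which its call begins. camera_info takes no time and is no camera call.
- ticket.finish_job(): hands the job in; it is judged then, once.
The state is a dict: "time": time; "q": joint angles; "joint_vel": joint speeds; "joint_torque": joint torques, N m; "tool_pos": TCP position; "tcp_rot": TCP orientation; "wrist_force": force on the tool from outside, world axes, zero at the start; "torque": the same for the moment, N m; "width": opening from 0.0 (shut) to 1.0 (fully open); "grip_force": force on a finger pad.
Only numpy, scipy, OpenCV 4.12 (cv2) and the standard library are available. Lean on these libraries where they do the work, as an engineer would, in place of code of your own. Each camera call takes 0.05 s, during which the arm holds its last target. There are 200 camera calls.

## Working session

There is one attempt and no reset: what is moved stays moved. The work goes in short steps, Python scripts to look and compute and a tool call to move; the robot and the scene stay as the last step left them, time stands still between calls to the robot, and variables do not carry over. Pictures are saved under pics/ and viewed, at most 10 in all, crops included, and the job is handed in when it is done.

Besides the shell and the picture viewer there is one more tool, called after "Emit:" as name(argument=value, ...), one argument or row to a line, values as JSON. servo_tool: Moves the arm, as the interface text tells. Its arguments: {"type":"object","properties":{"targets":{"type":"array"},"grip_force":{"type":"number"}},"required":["targets"]}

```bash
mkdir -p pics
cat > h.py <<'E'
import numpy as np, cv2
from workcell import bot, read_camera, camera_info, ticket
from scipy.spatial.transform import Rotation as R
E
python3 - <<'E'
from h import *
for n in("top","side"):
    im=read_camera(n); cv2.imwrite(f"pics/{n}0.png",im[:,:,::-1]); print(camera_info(n))
s=bot.read_state(); print(s); print(R.from_rotvec(s["tcp_rot"]).as_matrix().round(3))
E
```

```text
{'fx': 489.0463222141422, 'fy': 489.0463222141422, 'cx': 262.4434856294134, 'cy': 194.91883227513026, 'k1': -0.12699440054833844, 'eye': array([ 0.48828154, -0.03328123,  1.25307246]), 'orientation': array([-2.18349925,  2.23310551, -0.07795467])}
{'fx': 402.788261747942, 'fy': 402.788261747942, 'cx': 253.7237947607806, 'cy': 195.73731774994405, 'k1': 0.01846020301734322, 'eye': array([0.27501758, 0.76875298, 0.6522077 ]), 'orientation': array([-0.40361318,  2.6226144 , -1.3729108 ])}
{'time': 0.1, 'q': array([-1.20490223e+00,  2.64712463e-01,  1.60526114e+00,  2.29898048e-05,
        1.27369801e+00, -3.69133491e-02]), 'joint_vel': array([-0.00094511, -0.0016186 , -0.00167383, -0.00079943, -0.00025907,
        0.00064911]), 'joint_torque': array([ 2.94313695e-04, -5.16708112e+01, -3.68589842e+01, -4.86764361e-05,
        6.24843640e-03,  1.67020607e-05]), 'tool_pos': array([ 0.26435864, -0.62035014,  0.23005037]), 'tcp_rot': array([-3.07607993e+00, -6.28038134e-01,  5.00363253e-04]), 'wrist_force': array([ 0.39722893, -0.04629361, -0.47269538]), 'torque': array([-1.28681765e-02, -9.00329426e-05,  1.12634100e-02]), 'grip_force': 0.0, 'width': 1.000611921227652}
[[ 0.92   0.392 -0.001]
 [ 0.392 -0.92   0.002]
 [ 0.    -0.002 -1.   ]]
```

View pics/top0.png

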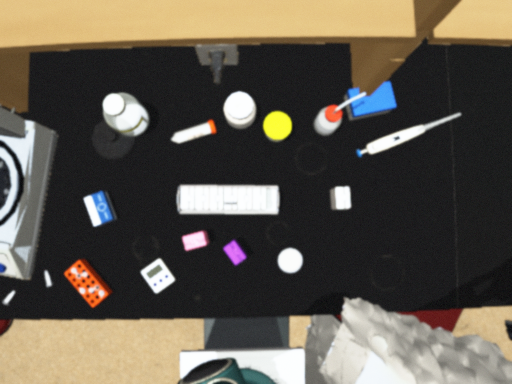

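View pics/side0.png

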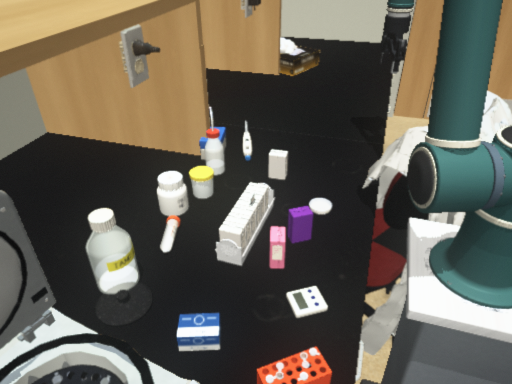

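Top view: rack at columns 178–279, row ~200; new box at (341,198); pink and purple decoys in front at (195,241) and (234,252). I'll enlarge the crops.

```bash
cat >> h.py <<'E'
def ray(n,uv):
    c=camera_info(n); p=np.atleast_2d(np.array(uv,float)); d=(p-[c["cx"],c["cy"]])/[c["fx"],c["fy"]]
    s=d.copy()
    for _ in range(10): s=d/(1+c["k1"]*(s**2).sum(1,keepdims=True))
    r=np.c_[s,np.ones(len(s))]@R.from_rotvec(c["orientation"]).as_matrix().T
    return np.array(c["eye"]),r
def onz(n,uv,z):
    e,r=ray(n,uv); return e+r*((z-e[2])/r[:,2])[:,None]
def proj(n,P):
    c=camera_info(n); q=(np.atleast_2d(P)-c["eye"])@R.from_rotvec(c["orientation"]).as_matrix()
    s=q[:,:2]/q[:,2:]; s=s*(1+c["k1"]*(s**2).sum(1,keepdims=True)); return s*[c["fx"],c["fy"]]+[c["cx"],c["cy"]]
E
python3 - <<'E'
from h import *
a=cv2.imread("pics/top0.png")[170:270,165:365]; b=cv2.imread("pics/side0.png")[140:275,205:335]
cv2.imwrite("pics/c1.png",cv2.resize(a,None,fx=4,fy=4,interpolation=cv2.INTER_CUBIC))
cv2.imwrite("pics/c2.png",cv2.resize(b,None,fx=4.4,fy=4.4,interpolation=cv2.INTER_CUBIC))
print(onz("top",[[178,185],[279,185],[279,214],[178,214]],.08).round(4)); print(onz("top",[[341,194]],.083))
E
```

```text
[[ 0.5722  0.1416  0.08  ]
 [ 0.5669 -0.1013  0.08  ]
 [ 0.4972 -0.0996  0.08  ]
 [ 0.5025  0.1427  0.08  ]]
[[ 0.54178982 -0.25040904  0.083     ]]
```

View pics/c1.png

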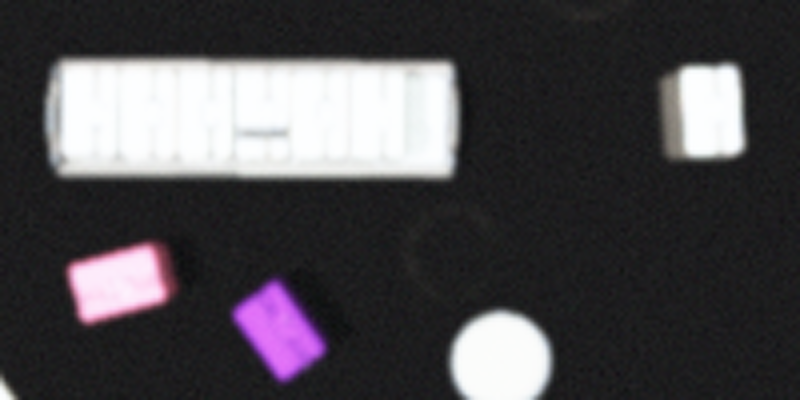

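View pics/c2.png

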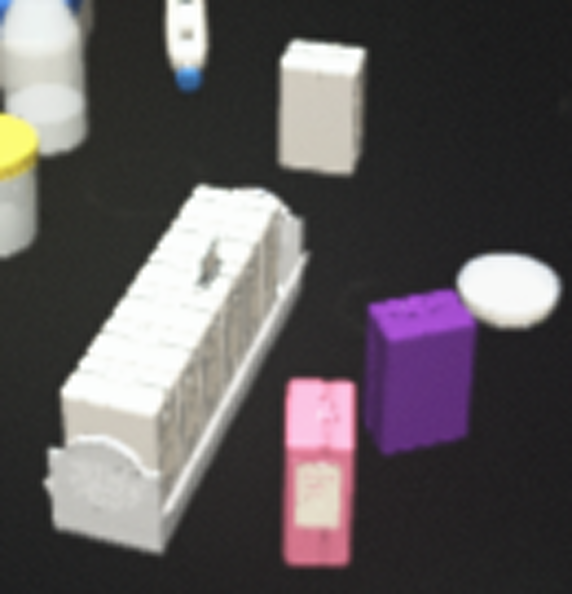

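Index tab at crop (262,132), i.e. pixel (230.5,203): it is the fourth box from the left. The free gap is short on the left and about 28 mm on the right. Side view confirms the decoys stand clear in front. Next, measure precisely.

Run:
```python
from h import *
from scipy.signal import find_peaks
im=cv2.imread("pics/top0.png"); g=cv2.cvtColor(im,cv2.COLOR_BGR2GRAY).astype(np.float32)
# rack orientation: white rows mask
m=(g[175:225,165:300]>150).astype(np.uint8); c=max(cv2.findContours(m,0,2)[0],key=cv2.contourArea)
p=c[:,0]+[165,175]
for nm,s in(("back",-1),("front",1)):
    xs=np.arange(188,272,1); v=[]
    for x in xs:
        col=g[175:225,x]; w=np.where(col>128)[0]; i=w[0] if s<0 else w[-1]; j=i+s
        v.append(175+i+s*(col[i]-128)/(col[i]-col[j]))
    for z in(.032,.086):
        W=onz("top",np.c_[xs,v],z); k,b=np.polyfit(W[:,1],W[:,0],1); print(nm,z,"dx/dy",k.round(4),"x at y=.02",(k*.02+b).round(4))
# profiles
def samp(P):
    uv=proj("top",P).astype(np.float32); return cv2.remap(g,uv[:,0].reshape(1,-1),uv[:,1].reshape(1,-1),cv2.INTER_CUBIC)[0]
k=.022; ys=np.arange(-.14,.18,.0005)
for off in(-.018,-.005,.005,.018):
  x0=.535+off
  pr=np.mean([samp(np.c_[x0+d+k*(ys-.02),ys,np.full(len(ys),.088)]) for d in(-.004,-.002,0,.002,.004)],0)
  q,_=find_peaks(-pr,prominence=3); print(off,[(round(ys[i],4),int(pr[i])) for i in q])
  t=np.where(np.diff((pr>128).astype(int)))[0]; print("  edges",ys[t])
xs=np.arange(.47,.6,.0005)
for y in(0.1,.05,-.03): 
  pr=samp(np.c_[xs,np.full(len(xs),y),np.full(len(xs),.088)]); q,_=find_peaks(-pr,prominence=3); print(y,[(round(xs[i],4),int(pr[i])) for i in q])
# new box
sub=g[175:220,320:365]; print(np.unique(sub.astype(int)//20*20,return_counts=True))
m=(sub>190).astype(np.uint8); c=max(cv2.findContours(m,0,2)[0],key=cv2.contourArea); p=c[:,0]+[320,175]
W=onz("top",p,.081)[:,:2]; print("new",cv2.minAreaRect((W*1000).astype(np.float32)))
hsv=cv2.cvtColor(im,cv2.COLOR_BGR2HSV)
for nm,lo,hi in(("purple",(130,120,80),(160,255,255)),("pink",(160,60,120),(179,255,255))):
    m=cv2.inRange(hsv,lo,hi)[170:280,165:300]; c=max(cv2.findContours(m,0,2)[0],key=cv2.contourArea)[:,0]+[165,170]
    W=onz("top",c,.08)[:,:2]; print(nm,cv2.minAreaRect((W*1000).astype(np.float32)),W[:,0].max())
print("tab",onz("top",[[230.5,203]],.106))
```

```text
back 0.032 dx/dy 0.0303 x at y=.02 0.5738
back 0.086 dx/dy 0.0303 x at y=.02 0.57
front 0.032 dx/dy 0.0275 x at y=.02 0.5011
front 0.086 dx/dy 0.0275 x at y=.02 0.5006
-0.018 [(np.float64(-0.1235), 25), (np.float64(-0.103), 21), (np.float64(-0.069), 241), (np.float64(-0.0545), 243), (np.float64(-0.035), 243), (np.float64(-0.0205), 245), (np.float64(0.0005), 241), (np.float64(0.0135), 243), (np.float64(0.034), 234), (np.float64(0.048), 240), (np.float64(0.068), 243), (np.float64(0.082), 243), (np.float64(0.103), 235), (np.float64(0.1165), 243), (np.float64(0.1495), 25)]
  edges [-0.098   0.1435]
-0.005 [(np.float64(-0.1265), 26), (np.float64(-0.1175), 26), (np.float64(-0.1055), 20), (np.float64(-0.07), 239), (np.float64(-0.0355), 246), (np.float64(0.0095), 228), (np.float64(0.033), 231), (np.float64(0.0475), 247), (np.float64(0.067), 249), (np.float64(0.082), 249), (np.float64(0.1025), 244), (np.float64(0.116), 248), (np.float64(0.139), 167), (np.float64(0.165), 24)]
  edges [-0.1    0.145]
0.005 [(np.float64(-0.1055), 16), (np.float64(-0.07), 238), (np.float64(-0.0355), 246), (np.flo
[... 763 characters left out ...]
75), 25), (np.float64(0.5955), 25)]
-0.03 [(np.float64(0.4855), 25), (np.float64(0.5075), 231), (np.float64(0.578), 26), (np.float64(0.587), 21)]
(array([ 20,  40,  60,  80, 100, 120, 140, 160, 180, 200, 220, 240]), array([1464,   58,   24,   30,   24,   60,   24,   22,   12,   13,   44,
        250]))
new ((533.347900390625, -254.1219482421875), (36.49545669555664, 50.82717514038086), 88.8034439086914)
purple ((408.2349853515625, 9.558122634887695), (56.142433166503906, 38.32661819458008), 34.26984405517578) 0.4375410054648056
pink ((438.9986572265625, 104.38292694091797), (38.37763977050781, 58.46731185913086), 14.025664329528809) 0.4608162213867331
tab [[0.525314   0.01506612 0.106     ]]
```

Emit:
servo_tool(
  targets=[
    {"hand":-1,"x":0.972,"y":-0.895,"z":0.06,"roll":-0.363},
    {"hand":-1,"x":0.972,"y":-0.895,"z":0.06,"roll":-0.363},
    {"hand":-1,"x":0.972,"y":-0.895,"z":0.06,"roll":-0.363},
    {"hand":-1,"x":0.972,"y":-0.895,"z":0.06,"roll":-0.363},
    {"hand":-1,"x":0.972,"y":-0.895,"z":0.06,"roll":-0.363},
    {"hand":-1,"x":0.972,"y":-0.895,"z":0.06,"roll":-0.363},
    {"hand":-1,"x":0.972,"y":-0.895,"z":0.06,"roll":-0.363},
    {"hand":-1,"x":0.972,"y":-0.895,"z":0.06,"roll":-0.363},
    {"hand":-1,"x":0.972,"y":-0.895,"z":0.06,"roll":-0.363},
    {"hand":-1,"x":0.972,"y":-0.895,"z":0.06,"roll":-0.363},
  ],
  grip_force=25,
)

```text
time: 0.93
tool_pos: [0.4358, -0.2395, 0.212]
tcp_rot: [-2.246, -2.196, 0.0]
wrist_force: [-0.1, -0.4, 0.0]
width: 1.004
grip_force: 0.0
```

```bash
cat >> h.py <<'E'
def go(P,yaw=None):
    """fractions for a move to world P with tool y along heading yaw (rad)"""
    s=bot.read_state(); M=R.from_rotvec(s["tcp_rot"]).as_matrix(); d=M.T@(np.array(P)-s["tool_pos"])
    a=np.arctan2(M[1,1],M[0,1]); print("t",round(s["time"],2),"pos",s["tool_pos"].round(4),"yaw",a.round(4),"tilt",M[:2,2].round(4),"F",s["wrist_force"].round(2),"w",round(s["width"],3),"grip",round(s["grip_force"],1))
    print("xyz",(d/.5).round(4),"roll",None if yaw is None else round(-(yaw-a)/np.pi,4))
E
python3 -c "
from h import *
go([.5363,-.018,.2],-.029)"
```

```text
t 0.93 pos [ 0.4358 -0.2395  0.212 ] yaw -0.0226 tilt [-0.0003  0.0002] F [-0.06 -0.35  0.04] w 1.004 grip 0.0
xyz [0.4474 0.1909 0.024 ] roll 0.002
```

Emit:
servo_tool(
  targets=[
    {"hand":-1,"x":0.447,"y":0.191,"z":0.024,"roll":0.002},
    {"hand":-1,"x":0.447,"y":0.191,"z":0.024,"roll":0.002},
    {"hand":-1,"x":0.447,"y":0.191,"z":0.024,"roll":0.002},
    {"hand":-1,"x":0.447,"y":0.191,"z":0.024,"roll":0.002},
    {"hand":-1,"x":0.447,"y":0.191,"z":0.024,"roll":0.002},
    {"hand":-1,"x":0.447,"y":0.191,"z":0.024,"roll":0.002},
    {"hand":-1,"x":0.447,"y":0.191,"z":0.1,"roll":0.002},
    {"hand":-1,"x":0.447,"y":0.191,"z":0.16,"roll":0.002},
    {"hand":-1,"x":0.447,"y":0.191,"z":0.16,"roll":0.002},
    {"hand":-1,"x":0.447,"y":0.191,"z":0.16,"roll":0.002},
  ],
)

```text
time: 1.77
tool_pos: [0.535, -0.0204, 0.1301]
tcp_rot: [-2.255, -2.181, 0.006]
wrist_force: [0.0, 0.5, 0.6]
width: 1.001
grip_force: 0.0
```

```bash
python3 -c "
from h import *
go([.5363,-.018,.042],-.029)
for n in('top','side'): cv2.imwrite(f'pics/{n}1.png',read_camera(n)[:,:,::-1])
a=cv2.imread('pics/top1.png')[150:250,165:365]; b=cv2.imread('pics/side1.png')[140:275,195:335]
a=cv2.resize(a,(560,280),interpolation=2); b=cv2.resize(b,None,fx=2.3,fy=2.3,interpolation=2)
o=np.zeros((595,560,3),np.uint8); o[:280]=a; o[282:282+b.shape[0],:b.shape[1]]=b[:313]; cv2.imwrite('pics/c3.png',o)"
```

```text
t 1.77 pos [ 0.535  -0.0204  0.1301] yaw -0.0334 tilt [-0.006   0.0005] F [0.04 0.51 0.57] w 1.001 grip 0.0
xyz [0.0048 0.0034 0.1763] roll -0.0014
```

View pics/c3.png

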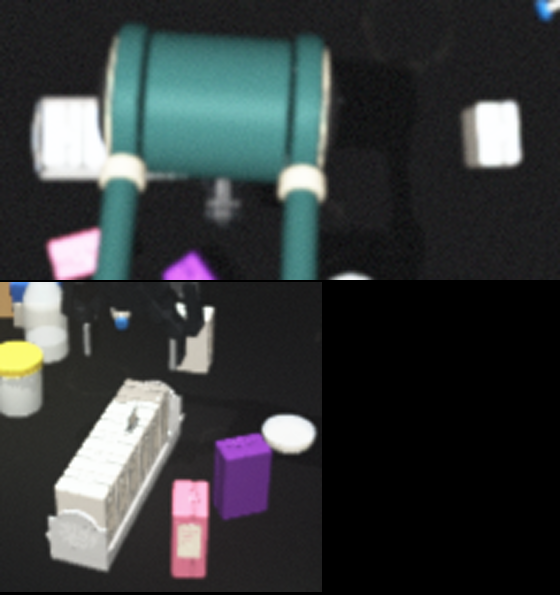

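The fingers straddle the row over box r, with nothing in the way. Descend and grip.

Emit:
servo_tool(
  targets=[
    {"hand":-1,"x":0,"y":0,"z":0.04,"roll":0},
    {"hand":-1,"x":0,"y":0,"z":0.08,"roll":0},
    {"hand":-1,"x":0,"y":0,"z":0.12,"roll":0},
    {"hand":-1,"x":0,"y":0,"z":0.15,"roll":0},
    {"hand":-1,"x":0,"y":0,"z":0.18,"roll":0},
    {"hand":-1,"x":0,"y":0,"z":0.18,"roll":0},
    {"hand":-1,"x":0,"y":0,"z":0.18,"roll":0},
    {"hand":-1,"x":0,"y":0,"z":0.18,"roll":0},
  ],
)

```text
time: 2.53
tool_pos: [0.5393, -0.0214, 0.0446]
tcp_rot: [2.258, 2.181, 0.004]
wrist_force: [-0.2, -0.4, 0.0]
width: 0.999
grip_force: 0.0
```

Emit:
servo_tool(
  targets=[
    {"hand":1,"x":0,"y":0,"z":0,"roll":0},
    {"hand":1,"x":0,"y":0,"z":0,"roll":0},
    {"hand":1,"x":0,"y":0,"z":0,"roll":0},
    {"hand":1,"x":0,"y":0,"z":0,"roll":0},
    {"hand":1,"x":0,"y":0,"z":0,"roll":0},
    {"hand":1,"x":0,"y":0,"z":0,"roll":0},
    {"hand":1,"x":0,"y":0,"z":0,"roll":0},
    {"hand":1,"x":0,"y":0,"z":0,"roll":0},
  ],
)

```text
time: 3.2
tool_pos: [0.5383, -0.0209, 0.0436]
tcp_rot: [2.258, 2.183, 0.002]
wrist_force: [-0.2, 0.3, 5.3]
width: 0.604
grip_force: 27.4
```

```bash
python3 -c "
from h import *
go([.5363,-.018,.042],-.029)"
```

```text
t 3.2 pos [ 0.5383 -0.0209  0.0436] yaw -0.0338 tilt [ 0.0016 -0.0003] F [-0.21  0.25  5.29] w 0.604 grip 27.4
xyz [ 0.0056 -0.0042  0.0033] roll -0.0015
```

Emit:
servo_tool(
  targets=[
    {"hand":1,"x":0,"y":0,"z":-0.003,"roll":0},
    {"hand":1,"x":0,"y":0,"z":-0.003,"roll":0},
    {"hand":1,"x":-0.006,"y":0,"z":-0.003,"roll":0},
    {"hand":1,"x":-0.012,"y":0,"z":-0.003,"roll":0},
    {"hand":1,"x":-0.018,"y":0,"z":-0.003,"roll":0},
    {"hand":1,"x":-0.024,"y":0,"z":-0.003,"roll":0},
    {"hand":1,"x":-0.03,"y":0,"z":-0.003,"roll":0},
    {"hand":1,"x":-0.036,"y":0,"z":-0.003,"roll":0},
    {"hand":1,"x":-0.042,"y":0,"z":-0.003,"roll":0},
  ],
)

```text
time: 3.95
tool_pos: [0.5365, -0.0422, 0.0437]
tcp_rot: [-2.259, -2.183, 0.0]
wrist_force: [0.1, 1.9, -1.5]
width: 0.607
grip_force: 26.6
```

Emit:
servo_tool(
  targets=[
    {"hand":1,"x":0,"y":0,"z":0,"roll":0},
    {"hand":1,"x":0,"y":0,"z":0,"roll":0},
  ],
)

```text
time: 4.12
tool_pos: [0.5365, -0.0423, 0.0437]
tcp_rot: [2.259, 2.183, -0.001]
wrist_force: [-0.7, -0.3, -1.3]
width: 0.605
grip_force: 26.6
```

Emit:
servo_tool(
  targets=[
    {"hand":1,"x":-0.002,"y":0,"z":0,"roll":0},
    {"hand":1,"x":-0.004,"y":0,"z":0,"roll":0},
    {"hand":1,"x":-0.006,"y":0,"z":0,"roll":0},
    {"hand":1,"x":-0.006,"y":0,"z":0,"roll":0},
  ],
)

```text
time: 4.45
tool_pos: [0.5365, -0.0449, 0.0438]
tcp_rot: [-2.259, -2.183, 0.0]
wrist_force: [-0.9, -0.1, -1.7]
width: 0.607
grip_force: 26.5
```

Emit:
servo_tool(
  targets=[
    {"hand":1,"x":-0.002,"y":0,"z":0,"roll":0},
    {"hand":1,"x":-0.004,"y":0,"z":0,"roll":0},
    {"hand":1,"x":-0.004,"y":0,"z":0,"roll":0},
  ],
)

```text
time: 4.7
tool_pos: [0.5365, -0.0469, 0.0439]
tcp_rot: [-2.259, -2.184, 0.0]
wrist_force: [-0.1, 0.4, -1.3]
width: 0.604
grip_force: 26.5
```

Emit:
servo_tool(
  targets=[
    {"hand":1,"x":-0.002,"y":0,"z":0,"roll":0},
    {"hand":1,"x":-0.004,"y":0,"z":0,"roll":0},
    {"hand":1,"x":-0.004,"y":0,"z":0,"roll":0},
  ],
)

```text
time: 4.95
tool_pos: [0.5364, -0.0486, 0.0439]
tcp_rot: [-2.259, -2.183, -0.0]
wrist_force: [0.4, 2.2, -1.2]
width: 0.606
grip_force: 26.5
```

Emit:
servo_tool(
  targets=[
    {"hand":1,"x":-0.002,"y":0,"z":0,"roll":0},
    {"hand":1,"x":-0.002,"y":0,"z":0,"roll":0},
  ],
)

```text
time: 5.12
tool_pos: [0.5365, -0.0486, 0.044]
tcp_rot: [-2.258, -2.182, -0.002]
wrist_force: [0.0, 5.7, -0.9]
width: 0.606
grip_force: 26.6
```

Emit:
servo_tool(
  targets=[
    {"hand":1,"x":0,"y":0,"z":0.003,"roll":0},
    {"hand":1,"x":0,"y":0,"z":0.003,"roll":0},
    {"hand":-1,"x":0,"y":0,"z":0.003,"roll":0},
    {"hand":-1,"x":0,"y":0,"z":0.0,"roll":0},
    {"hand":-1,"x":0,"y":0,"z":0.0,"roll":0},
    {"hand":-1,"x":0,"y":0,"z":0.0,"roll":0},
    {"hand":-1,"x":0,"y":0,"z":0.0,"roll":0},
    {"hand":-1,"x":0,"y":0,"z":0.0,"roll":0},
  ],
)

```text
time: 5.78
tool_pos: [0.5364, -0.0499, 0.0438]
tcp_rot: [-2.259, -2.183, 0.0]
wrist_force: [-1.0, 0.8, -0.3]
width: 1.002
grip_force: 0.0
```

```bash
python3 -c "
from h import *
go([.5385,.016,.042],-.031)"
```

```text
t 5.78 pos [ 0.5364 -0.0499  0.0438] yaw -0.034 tilt [-0.0001 -0.0001] F [-0.97  0.79 -0.29] w 1.002 grip 0.0
xyz [ 0.1319 -0.0002  0.0036] roll -0.001
```

Emit:
servo_tool(
  targets=[
    {"hand":-1,"x":0.05,"y":0,"z":0,"roll":0},
    {"hand":-1,"x":0.1,"y":0,"z":0,"roll":0},
    {"hand":-1,"x":0.131,"y":0,"z":0,"roll":0},
    {"hand":-1,"x":0.131,"y":0,"z":0,"roll":0},
    {"hand":-1,"x":0.131,"y":0,"z":0,"roll":0},
    {"hand":-1,"x":0.131,"y":0,"z":0,"roll":0},
  ],
)

```text
time: 6.28
tool_pos: [0.5386, 0.0153, 0.0438]
tcp_rot: [2.258, 2.184, -0.001]
wrist_force: [-0.3, 0.0, 0.5]
width: 0.999
grip_force: 0.0
```

Emit:
servo_tool(
  targets=[
    {"hand":1,"x":0,"y":0,"z":0,"roll":0},
    {"hand":1,"x":0,"y":0,"z":0,"roll":0},
    {"hand":1,"x":0,"y":0,"z":0,"roll":0},
    {"hand":1,"x":0,"y":0,"z":0,"roll":0},
    {"hand":1,"x":0,"y":0,"z":0,"roll":0},
    {"hand":1,"x":0,"y":0,"z":0,"roll":0},
    {"hand":1,"x":0,"y":0,"z":0,"roll":0},
    {"hand":1,"x":0,"y":0,"z":-0.003,"roll":0},
    {"hand":1,"x":0,"y":0,"z":-0.003,"roll":0},
  ],
)

```text
time: 7.03
tool_pos: [0.5382, 0.0156, 0.0452]
tcp_rot: [-2.258, -2.183, 0.001]
wrist_force: [0.2, -1.7, -0.5]
width: 0.61
grip_force: 29.0
```

Emit:
servo_tool(
  targets=[
    {"hand":1,"x":0.002,"y":0,"z":-0.001,"roll":0},
    {"hand":1,"x":0.004,"y":0,"z":-0.001,"roll":0},
    {"hand":1,"x":0.006,"y":0,"z":-0.001,"roll":0},
    {"hand":1,"x":0.008,"y":0,"z":-0.001,"roll":0},
    {"hand":1,"x":0.01,"y":0,"z":-0.001,"roll":0},
    {"hand":1,"x":0.01,"y":0,"z":-0.001,"roll":0},
  ],
)

```text
time: 7.53
tool_pos: [0.5387, 0.021, 0.0458]
tcp_rot: [-2.258, -2.183, 0.0]
wrist_force: [-0.1, -1.0, -1.6]
width: 0.606
grip_force: 28.9
```

Emit:
servo_tool(
  targets=[
    {"hand":1,"x":0.002,"y":0,"z":0,"roll":0},
    {"hand":1,"x":0.002,"y":0,"z":0,"roll":0},
  ],
)

```text
time: 7.7
tool_pos: [0.5388, 0.0219, 0.0459]
tcp_rot: [-2.259, -2.184, -0.0]
wrist_force: [-0.3, -1.3, -2.1]
width: 0.606
grip_force: 28.9
```

Emit:
servo_tool(
  targets=[
    {"hand":1,"x":0.002,"y":0,"z":0,"roll":0},
    {"hand":1,"x":0.002,"y":0,"z":0,"roll":0},
  ],
)

```text
time: 7.87
tool_pos: [0.5389, 0.0228, 0.0459]
tcp_rot: [2.259, 2.183, 0.0]
wrist_force: [-0.0, -2.3, -2.7]
width: 0.608
grip_force: 28.9
```

Emit:
servo_tool(
  targets=[
    {"hand":1,"x":0.002,"y":0,"z":0,"roll":0},
    {"hand":1,"x":0.002,"y":0,"z":0,"roll":0},
  ],
)

```text
time: 8.03
tool_pos: [0.5391, 0.0229, 0.046]
tcp_rot: [2.257, 2.184, -0.001]
wrist_force: [0.4, -4.3, -1.1]
width: 0.599
grip_force: 28.9
```

Emit:
servo_tool(
  targets=[
    {"hand":1,"x":0.002,"y":0,"z":0,"roll":0},
    {"hand":1,"x":0.002,"y":0,"z":0,"roll":0},
  ],
)

```text
time: 8.2
tool_pos: [0.5392, 0.0229, 0.0461]
tcp_rot: [2.255, 2.183, -0.003]
wrist_force: [0.2, -8.9, -2.3]
width: 0.605
grip_force: 28.9
```

Emit:
servo_tool(
  targets=[
    {"hand":1,"x":-0.002,"y":0,"z":0.002,"roll":0},
    {"hand":1,"x":-0.002,"y":0,"z":0.005,"roll":0},
    {"hand":1,"x":-0.002,"y":0,"z":0.005,"roll":0},
    {"hand":-1,"x":-0.002,"y":0,"z":0.005,"roll":0},
    {"hand":-1,"x":-0.002,"y":0,"z":0.005,"roll":0},
    {"hand":-1,"x":-0.002,"y":0,"z":0.004,"roll":0},
    {"hand":-1,"x":-0.002,"y":0,"z":0.004,"roll":0},
    {"hand":-1,"x":-0.002,"y":0,"z":0.004,"roll":0},
  ],
)

```text
time: 8.87
tool_pos: [0.5391, 0.024, 0.044]
tcp_rot: [2.259, 2.184, 0.001]
wrist_force: [-0.1, -0.2, 0.3]
width: 0.999
grip_force: 0.0
```

Emit:
servo_tool(
  targets=[
    {"hand":-1,"x":0,"y":0,"z":-0.04,"roll":0},
    {"hand":-1,"x":0,"y":0,"z":-0.1,"roll":0},
    {"hand":-1,"x":0,"y":0,"z":-0.18,"roll":0},
    {"hand":-1,"x":0,"y":0,"z":-0.26,"roll":0},
    {"hand":-1,"x":-0.08,"y":0,"z":-0.3,"roll":0},
    {"hand":-1,"x":-0.16,"y":0,"z":-0.3,"roll":0},
    {"hand":-1,"x":-0.24,"y":0,"z":-0.3,"roll":0},
    {"hand":-1,"x":-0.32,"y":0,"z":-0.3,"roll":0},
    {"hand":-1,"x":-0.4,"y":0,"z":-0.3,"roll":0},
    {"hand":-1,"x":-0.45,"y":0,"z":-0.3,"roll":0},
  ],
)

```text
time: 9.7
tool_pos: [0.5309, -0.2045, 0.1942]
tcp_rot: [2.259, 2.181, -0.001]
wrist_force: [0.9, 0.6, -0.2]
width: 1.002
grip_force: 0.0
```

```bash
python3 -c "
from h import *
go([.5334,-.254,.15],0.)
for n in('top','side'): cv2.imwrite(f'pics/{n}2.png',read_camera(n)[:,:,::-1])
a=cv2.imread('pics/top2.png')[150:250,165:365]; b=cv2.imread('pics/side2.png')[140:275,195:335]
a=cv2.resize(a,(560,280),interpolation=2); b=cv2.resize(b,None,fx=2.3,fy=2.3,interpolation=2)
o=np.zeros((595,560,3),np.uint8); o[:280]=a; o[282:282+b.shape[0],:b.shape[1]]=b[:313]; cv2.imwrite('pics/c4.png',o)"
```

```text
t 9.7 pos [ 0.5309 -0.2045  0.1942] yaw -0.0354 tilt [ 0.0007 -0.0013] F [ 0.92  0.57 -0.17] w 1.002 grip 0.0
xyz [-0.0987  0.0084  0.0885] roll -0.0113
```

View pics/c4.png

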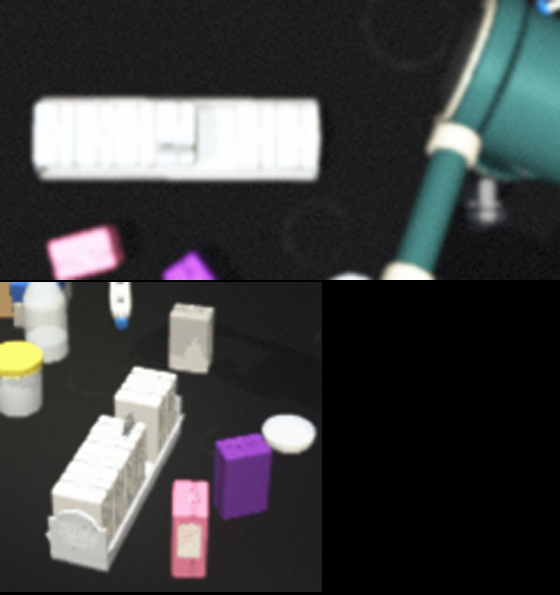

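The row is parted right of the index box (tab at crop (177,148), gap from column ~198 to ~232). Refine the new box and gap positions.

Run:
```python
from h import *
G=[cv2.imread(f"pics/top{i}.png",0).astype(np.float32) for i in(0,2)]
def samp(g,P):
    uv=proj("top",P).astype(np.float32); return cv2.remap(g,uv[:,0].reshape(1,-1),uv[:,1].reshape(1,-1),cv2.INTER_CUBIC)[0]
ys=np.arange(-.285,-.215,.001)
for x in(.518,.533,.548):
    pr=np.mean([samp(G[0],np.c_[np.full(len(ys),x+d),ys,np.full(len(ys),.08)]) for d in(-.003,0,.003)],0)
    for th in(130,190):
        t=np.where(np.diff((pr>th).astype(int)))[0]; print("new y",x,th,ys[t]+.0005)
xs=np.arange(.49,.58,.001)
for y in(-.264,-.254,-.244):
    pr=np.mean([samp(G[0],np.c_[xs,np.full(len(xs),y+d),np.full(len(xs),.08)]) for d in(-.002,0,.002)],0)
    t=np.where(np.diff((pr>130).astype(int)))[0]; print("new x",y,xs[t]+.0005)
ys=np.arange(-.06,.03,.002)
for off in(-.012,.0,.012):
    pr=np.mean([samp(G[1],np.c_[.537+off+d+.029*(ys-.02),ys,np.full(len(ys),.084)]) for d in(-.004,-.002,0,.002,.004)],0)
    print([f"{y*1000:.0f}:{int(v)}" for y,v in zip(ys,pr)])
```

```text
new y 0.518 130 [-0.2735 -0.2305]
new y 0.518 190 [-0.2725 -0.2365]
new y 0.533 130 [-0.2735 -0.2285]
new y 0.533 190 [-0.2715 -0.2355]
new y 0.548 130 [-0.2735 -0.2275]
new y 0.548 190 [-0.2715 -0.2345]
new x -0.264 [0.5055 0.5625]
new x -0.254 [0.5055 0.5615]
new x -0.244 [0.5055 0.5615]
['-60:248', '-58:252', '-56:253', '-54:252', '-52:251', '-50:248', '-48:246', '-46:249', '-44:252', '-42:253', '-40:253', '-38:253', '-36:253', '-34:253', '-32:252', '-30:251', '-28:252', '-26:251', '-24:252', '-22:253', '-20:253', '-18:253', '-16:252', '-14:252', '-12:250', '-10:247', '-8:245', '-6:244', '-4:245', '-2:244', '0:244', '2:242', '4:222', '6:195', '8:193', '10:216', '12:227', '14:228', '16:227', '18:226', '20:225', '22:224', '24:225', '26:226', '28:224']
['-60:249', '-58:252', '-56:253', '-54:252', '-52:252', '-50:252', '-48:252', '-46:252', '-44:253', '-42:253', '-40:253', '-38:253', '-36:253', '-34:253', '-32:252', '-30:251', '-28:250', '-26:252', '-24:252', '-22:253', '-20:253', '-18:253', '-16:252', '-14:251', '-12:249', '-10:246', '-8:244', '-6:244', '-4:244', '-2:244', '0:244', '2:239', '4:214', '6:202', '8:222', '10:248', '12:251', '14:251', '16:251', '18:251', '20:251', '22:251', '24:250', '26:248', '28:247']
['-60:250', '-58:252', '-56:253', '-54:252', '-52:250', '-50:247', '-48:247', '-46:250', '-44:252', '-42:253', '-40:253', '-38:253', '-36:253', '-34:253', '-32:252', '-30:250', '-28:249', '-26:251', '-24:252', '-22:253', '-20:253', '-18:253', '-16:252', '-14:251', '-12:249', '-10:245', '-8:244', '-6:243', '-4:243', '-2:244', '0:242', '2:237', '4:213', '6:211', '8:235', '10:252', '12:253', '14:253', '16:252', '18:250', '20:248', '22:248', '24:251', '26:252', '28:253']
```

Emit:
servo_tool(
  targets=[
    {"hand":-1,"x":-0.099,"y":0.008,"z":0.06,"roll":-0.02},
    {"hand":-1,"x":-0.099,"y":0.008,"z":0.09,"roll":-0.02},
    {"hand":-1,"x":-0.099,"y":0.008,"z":0.09,"roll":-0.02},
    {"hand":-1,"x":-0.099,"y":0.008,"z":0.09,"roll":-0.02},
    {"hand":-1,"x":-0.099,"y":0.008,"z":0.09,"roll":-0.02},
    {"hand":-1,"x":-0.099,"y":0.008,"z":0.09,"roll":-0.02},
  ],
)

```text
time: 10.3
tool_pos: [0.5346, -0.2497, 0.1503]
tcp_rot: [2.187, 2.254, 0.002]
wrist_force: [0.2, -0.1, -0.3]
width: 1.001
grip_force: 0.0
```

```bash
python3 -c "
from h import *
go([.534,-.2543,.040],.03)"
```

```text
t 10.3 pos [ 0.5346 -0.2497  0.1503] yaw 0.0301 tilt [ 0.0018 -0.0003] F [ 0.16 -0.14 -0.27] w 1.001 grip 0.0
xyz [-0.009  -0.0018  0.2205] roll 0.0
```

Emit:
servo_tool(
  targets=[
    {"hand":-1,"x":-0.009,"y":-0.002,"z":0.05,"roll":0},
    {"hand":-1,"x":-0.009,"y":-0.002,"z":0.11,"roll":0},
    {"hand":-1,"x":-0.009,"y":-0.002,"z":0.17,"roll":0},
    {"hand":-1,"x":-0.009,"y":-0.002,"z":0.2,"roll":0},
    {"hand":-1,"x":-0.009,"y":-0.002,"z":0.22,"roll":0},
    {"hand":-1,"x":-0.009,"y":-0.002,"z":0.22,"roll":0},
    {"hand":-1,"x":-0.009,"y":-0.002,"z":0.22,"roll":0},
  ],
)

```text
time: 10.88
tool_pos: [0.5336, -0.255, 0.0398]
tcp_rot: [2.187, 2.253, 0.001]
wrist_force: [0.9, -0.1, -0.2]
width: 1.001
grip_force: 0.0
```

Emit:
servo_tool(
  targets=[
    {"hand":1,"x":0,"y":0,"z":0,"roll":0},
    {"hand":1,"x":0,"y":0,"z":0,"roll":0},
    {"hand":1,"x":0,"y":0,"z":0,"roll":0},
    {"hand":1,"x":0,"y":0,"z":0,"roll":0},
    {"hand":1,"x":0,"y":0,"z":0,"roll":0},
    {"hand":1,"x":0,"y":0,"z":0,"roll":0},
    {"hand":1,"x":0,"y":0,"z":0,"roll":0},
    {"hand":1,"x":0,"y":0,"z":0,"roll":0},
  ],
  grip_force=35,
)

```text
time: 11.55
tool_pos: [0.5342, -0.2561, 0.0408]
tcp_rot: [2.187, 2.251, 0.002]
wrist_force: [0.3, 1.1, 6.2]
width: 0.605
grip_force: 37.6
```

```bash
python3 -c "
from h import *
go([.536,-.0105,.17],-.031)"
```

```text
t 11.55 pos [ 0.5342 -0.2561  0.0408] yaw 0.0287 tilt [ 0.003  -0.0014] F [0.29 1.14 6.18] w 0.605 grip 37.6
xyz [ 0.4904  0.0185 -0.2591] roll 0.019
```

Emit:
servo_tool(
  targets=[
    {"hand":1,"x":0,"y":0,"z":-0.02,"roll":0},
    {"hand":1,"x":0,"y":0,"z":-0.08,"roll":0},
    {"hand":1,"x":0,"y":0,"z":-0.15,"roll":0},
    {"hand":1,"x":0.05,"y":0,"z":-0.22,"roll":0},
    {"hand":1,"x":0.11,"y":0.01,"z":-0.26,"roll":0.005},
    {"hand":1,"x":0.18,"y":0.02,"z":-0.26,"roll":0.019},
    {"hand":1,"x":0.25,"y":0.022,"z":-0.26,"roll":0.019},
    {"hand":1,"x":0.32,"y":0.022,"z":-0.26,"roll":0.019},
    {"hand":1,"x":0.39,"y":0.022,"z":-0.26,"roll":0.019},
    {"hand":1,"x":0.43,"y":0.022,"z":-0.26,"roll":0.019},
  ],
)

```text
time: 12.38
tool_pos: [0.5363, -0.0369, 0.1689]
tcp_rot: [-2.253, -2.187, -0.0]
wrist_force: [0.9, 0.0, -1.8]
width: 0.603
grip_force: 37.5
```

Emit:
servo_tool(
  targets=[
    {"hand":1,"x":0.03,"y":0,"z":0,"roll":0},
    {"hand":1,"x":0.05,"y":0.0,"z":0,"roll":0},
    {"hand":1,"x":0.054,"y":0,"z":0,"roll":0},
    {"hand":1,"x":0.054,"y":0,"z":0,"roll":0},
    {"hand":1,"x":0.054,"y":0,"z":0,"roll":0},
    {"hand":1,"x":0.054,"y":0,"z":0,"roll":0},
  ],
)

```text
time: 12.88
tool_pos: [0.5383, -0.0141, 0.1688]
tcp_rot: [2.256, 2.186, -0.001]
wrist_force: [0.1, 0.5, -2.2]
width: 0.606
grip_force: 37.5
```

```bash
python3 -c "
from h import *
go([.5377,-.0135,.14],-.031)"
```

```text
t 12.88 pos [ 0.5383 -0.0141  0.1688] yaw -0.0318 tilt [-0.0002 -0.0004] F [ 0.08  0.46 -2.23] w 0.606 grip 37.5
xyz [ 0.0012 -0.0013  0.0577] roll -0.0003
```

Emit:
servo_tool(
  targets=[
    {"hand":1,"x":0,"y":-0.001,"z":0.03,"roll":0},
    {"hand":1,"x":0,"y":-0.001,"z":0.058,"roll":0},
    {"hand":1,"x":0,"y":-0.001,"z":0.072,"roll":0},
    {"hand":1,"x":0,"y":-0.001,"z":0.072,"roll":0},
    {"hand":1,"x":0,"y":-0.001,"z":0.072,"roll":0},
  ],
)

```text
time: 13.3
tool_pos: [0.5375, -0.0137, 0.1325]
tcp_rot: [-2.256, -2.185, 0.001]
wrist_force: [0.2, 0.1, -1.0]
width: 0.606
grip_force: 37.4
```

```bash
python3 -c "
from h import *
go([.5377,-.0135,.045],-.031)
b=read_camera('side')[120:270,210:320,::-1]
cv2.imwrite('pics/c5.png',cv2.resize(b,None,fx=4,fy=4,interpolation=2))"
```

```text
t 13.3 pos [ 0.5375 -0.0137  0.1325] yaw -0.0317 tilt [-0.0012  0.    ] F [ 0.25  0.14 -1.  ] w 0.606 grip 37.4
xyz [0.0004 0.0006 0.175 ] roll -0.0002
```

View pics/c5.png

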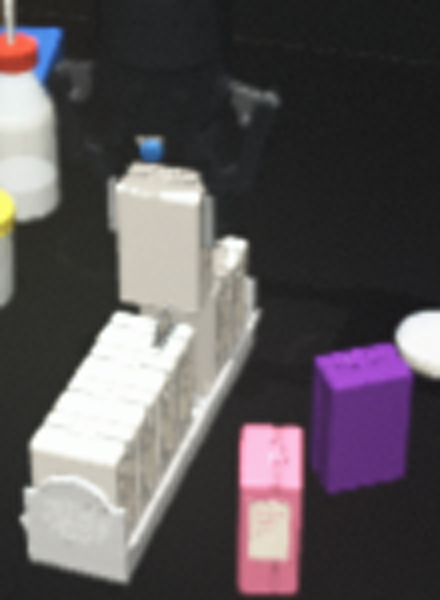

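The box hangs upright above the opening (crop (160,240)), label to the front, in line with the row. Lower by feel.

Emit:
servo_tool(
  targets=[
    {"hand":1,"x":0,"y":0,"z":0.005,"roll":0},
    {"hand":1,"x":0,"y":0,"z":0.01,"roll":0},
    {"hand":1,"x":0,"y":0,"z":0.01,"roll":0},
  ],
)

```text
time: 13.6
tool_pos: [0.5379, -0.0131, 0.1279]
tcp_rot: [2.255, 2.187, 0.0]
wrist_force: [-0.2, 0.0, -1.6]
width: 0.606
grip_force: 37.4
```

Emit:
servo_tool(
  targets=[
    {"hand":1,"x":0,"y":0,"z":0.004,"roll":0},
    {"hand":1,"x":0,"y":0,"z":0.004,"roll":0},
  ],
)

```text
time: 13.77
tool_pos: [0.5377, -0.013, 0.1257]
tcp_rot: [-2.255, -2.187, 0.0]
wrist_force: [-0.1, -0.7, -2.5]
width: 0.602
grip_force: 37.4
```

Emit:
servo_tool(
  targets=[
    {"hand":1,"x":0,"y":0,"z":0.004,"roll":0},
    {"hand":1,"x":0,"y":0,"z":0.004,"roll":0},
  ],
)

```text
time: 13.93
tool_pos: [0.5376, -0.013, 0.1236]
tcp_rot: [-2.255, -2.187, 0.0]
wrist_force: [0.1, -0.3, -2.0]
width: 0.604
grip_force: 37.4
```

Emit:
servo_tool(
  targets=[
    {"hand":1,"x":0,"y":0,"z":0.004,"roll":0},
    {"hand":1,"x":0,"y":0,"z":0.004,"roll":0},
  ],
)

```text
time: 14.1
tool_pos: [0.5376, -0.0131, 0.1215]
tcp_rot: [-2.255, -2.187, 0.001]
wrist_force: [-0.1, -0.7, -1.8]
width: 0.608
grip_force: 37.4
```

Emit:
servo_tool(
  targets=[
    {"hand":1,"x":0,"y":0,"z":0.004,"roll":0},
    {"hand":1,"x":0,"y":0,"z":0.004,"roll":0},
  ],
)

```text
time: 14.27
tool_pos: [0.5377, -0.013, 0.1196]
tcp_rot: [-2.255, -2.187, 0.0]
wrist_force: [0.8, -0.0, -2.8]
width: 0.606
grip_force: 37.5
```

Emit:
servo_tool(
  targets=[
    {"hand":1,"x":0,"y":0,"z":0.004,"roll":0},
    {"hand":1,"x":0,"y":0,"z":0.004,"roll":0},
  ],
)

```text
time: 14.43
tool_pos: [0.5377, -0.013, 0.1175]
tcp_rot: [-2.255, -2.187, 0.0]
wrist_force: [0.7, 0.1, -2.8]
width: 0.606
grip_force: 37.5
```

Emit:
servo_tool(
  targets=[
    {"hand":1,"x":0,"y":0,"z":0.004,"roll":0},
    {"hand":1,"x":0,"y":0,"z":0.008,"roll":0},
    {"hand":1,"x":0,"y":0,"z":0.008,"roll":0},
  ],
)

```text
time: 14.68
tool_pos: [0.5375, -0.013, 0.1134]
tcp_rot: [-2.255, -2.187, 0.001]
wrist_force: [0.5, 0.9, -2.2]
width: 0.607
grip_force: 37.4
```

Emit:
servo_tool(
  targets=[
    {"hand":1,"x":0,"y":0,"z":0.004,"roll":0},
    {"hand":1,"x":0,"y":0,"z":0.008,"roll":0},
    {"hand":1,"x":0,"y":0,"z":0.008,"roll":0},
  ],
)

```text
time: 14.93
tool_pos: [0.5375, -0.0131, 0.1094]
tcp_rot: [-2.255, -2.187, 0.001]
wrist_force: [0.5, -0.3, -2.5]
width: 0.599
grip_force: 37.4
```

Emit:
servo_tool(
  targets=[
    {"hand":1,"x":0,"y":0,"z":0.004,"roll":0},
    {"hand":1,"x":0,"y":0,"z":0.008,"roll":0},
    {"hand":1,"x":0,"y":0,"z":0.008,"roll":0},
  ],
)

```text
time: 15.18
tool_pos: [0.5375, -0.0131, 0.1054]
tcp_rot: [-2.255, -2.187, 0.001]
wrist_force: [-0.1, 0.5, -3.0]
width: 0.61
grip_force: 37.4
```

Emit:
servo_tool(
  targets=[
    {"hand":1,"x":0,"y":0,"z":0.005,"roll":0},
    {"hand":1,"x":0,"y":0,"z":0.01,"roll":0},
    {"hand":1,"x":0,"y":0,"z":0.015,"roll":0},
    {"hand":1,"x":0,"y":0,"z":0.02,"roll":0},
    {"hand":1,"x":0,"y":0,"z":0.02,"roll":0},
  ],
)

```text
time: 15.6
tool_pos: [0.5373, -0.0131, 0.0951]
tcp_rot: [-2.255, -2.186, 0.001]
wrist_force: [-0.6, -0.6, -2.6]
width: 0.604
grip_force: 37.4
```

Emit:
servo_tool(
  targets=[
    {"hand":1,"x":0,"y":0,"z":0.005,"roll":0},
    {"hand":1,"x":0,"y":0,"z":0.01,"roll":0},
    {"hand":1,"x":0,"y":0,"z":0.015,"roll":0},
    {"hand":1,"x":0,"y":0,"z":0.02,"roll":0},
    {"hand":1,"x":0,"y":0,"z":0.02,"roll":0},
  ],
)

```text
time: 16.02
tool_pos: [0.5373, -0.0131, 0.0851]
tcp_rot: [-2.255, -2.186, 0.001]
wrist_force: [0.7, 0.4, -2.9]
width: 0.605
grip_force: 37.4
```

Emit:
servo_tool(
  targets=[
    {"hand":1,"x":0,"y":0,"z":0.004,"roll":0},
    {"hand":1,"x":0,"y":0,"z":0.008,"roll":0},
    {"hand":1,"x":0,"y":0,"z":0.012,"roll":0},
    {"hand":1,"x":0,"y":0,"z":0.012,"roll":0},
  ],
)

```text
time: 16.35
tool_pos: [0.5376, -0.0131, 0.0794]
tcp_rot: [-2.255, -2.187, 0.001]
wrist_force: [0.3, 0.1, -2.4]
width: 0.604
grip_force: 37.4
```

Emit:
servo_tool(
  targets=[
    {"hand":1,"x":0,"y":0,"z":0.004,"roll":0},
    {"hand":1,"x":0,"y":0,"z":0.008,"roll":0},
    {"hand":1,"x":0,"y":0,"z":0.012,"roll":0},
    {"hand":1,"x":0,"y":0,"z":0.012,"roll":0},
  ],
)

```text
time: 16.68
tool_pos: [0.5375, -0.0131, 0.0734]
tcp_rot: [-2.255, -2.187, 0.001]
wrist_force: [-0.6, 1.1, -1.9]
width: 0.606
grip_force: 37.4
```

Emit:
servo_tool(
  targets=[
    {"hand":1,"x":0,"y":0,"z":0.004,"roll":0},
    {"hand":1,"x":0,"y":0,"z":0.008,"roll":0},
    {"hand":1,"x":0,"y":0,"z":0.008,"roll":0},
  ],
)

```text
time: 16.93
tool_pos: [0.5376, -0.0131, 0.0694]
tcp_rot: [-2.255, -2.187, 0.001]
wrist_force: [0.7, 0.8, -1.4]
width: 0.61
grip_force: 37.4
```

Emit:
servo_tool(
  targets=[
    {"hand":1,"x":0,"y":0,"z":0.004,"roll":0},
    {"hand":1,"x":0,"y":0,"z":0.008,"roll":0},
    {"hand":1,"x":0,"y":0,"z":0.012,"roll":0},
    {"hand":1,"x":0,"y":0,"z":0.012,"roll":0},
  ],
)

```text
time: 17.27
tool_pos: [0.5375, -0.0131, 0.0633]
tcp_rot: [-2.255, -2.187, 0.001]
wrist_force: [0.2, 0.1, -2.5]
width: 0.603
grip_force: 37.4
```

Emit:
servo_tool(
  targets=[
    {"hand":1,"x":0,"y":0,"z":0.004,"roll":0},
    {"hand":1,"x":0,"y":0,"z":0.008,"roll":0},
    {"hand":1,"x":0,"y":0,"z":0.012,"roll":0},
    {"hand":1,"x":0,"y":0,"z":0.012,"roll":0},
  ],
)

```text
time: 17.6
tool_pos: [0.5375, -0.0131, 0.0573]
tcp_rot: [-2.255, -2.187, 0.001]
wrist_force: [0.8, 1.1, -1.7]
width: 0.602
grip_force: 37.4
```

Emit:
servo_tool(
  targets=[
    {"hand":1,"x":0,"y":0,"z":0.004,"roll":0},
    {"hand":1,"x":0,"y":0,"z":0.008,"roll":0},
    {"hand":1,"x":0,"y":0,"z":0.012,"roll":0},
    {"hand":1,"x":0,"y":0,"z":0.016,"roll":0},
    {"hand":1,"x":0,"y":0,"z":0.016,"roll":0},
  ],
)

```text
time: 18.02
tool_pos: [0.5375, -0.0131, 0.0493]
tcp_rot: [-2.255, -2.187, 0.001]
wrist_force: [0.4, -0.3, -1.6]
width: 0.606
grip_force: 37.4
```

Emit:
servo_tool(
  targets=[
    {"hand":1,"x":0,"y":0,"z":0.004,"roll":0},
    {"hand":1,"x":0,"y":0,"z":0.004,"roll":0},
  ],
)

```text
time: 18.18
tool_pos: [0.5377, -0.0131, 0.0475]
tcp_rot: [-2.255, -2.187, 0.0]
wrist_force: [0.1, 0.3, -2.4]
width: 0.605
grip_force: 37.4
```

Emit:
servo_tool(
  targets=[
    {"hand":1,"x":0,"y":0,"z":0.004,"roll":0},
    {"hand":1,"x":0,"y":0,"z":0.004,"roll":0},
  ],
)

```text
time: 18.35
tool_pos: [0.5381, -0.0131, 0.0459]
tcp_rot: [2.255, 2.187, 0.0]
wrist_force: [0.9, -0.3, -2.5]
width: 0.601
grip_force: 37.3
```

Emit:
servo_tool(
  targets=[
    {"hand":1,"x":0,"y":0,"z":0.002,"roll":0},
    {"hand":1,"x":0,"y":0,"z":0.002,"roll":0},
  ],
)

```text
time: 18.52
tool_pos: [0.5381, -0.0131, 0.0458]
tcp_rot: [2.255, 2.187, 0.0]
wrist_force: [-2.5, 1.8, 4.6]
width: 0.603
grip_force: 38.0
```

Emit:
servo_tool(
  targets=[
    {"hand":1,"x":0,"y":0,"z":0.001,"roll":0},
    {"hand":1,"x":0,"y":0,"z":0.001,"roll":0},
  ],
)

```text
time: 18.68
tool_pos: [0.5381, -0.0131, 0.0458]
tcp_rot: [2.255, 2.187, 0.0]
wrist_force: [-3.3, 1.0, 8.0]
width: 0.606
grip_force: 38.4
```

It is home on the floor (TCP 45.8 mm, as predicted). Release and retreat.

Emit:
servo_tool(
  targets=[
    {"hand":1,"x":0,"y":0,"z":-0.002,"roll":0},
    {"hand":-1,"x":0,"y":0,"z":-0.003,"roll":0},
    {"hand":-1,"x":0,"y":0,"z":-0.003,"roll":0},
    {"hand":-1,"x":0,"y":0,"z":-0.003,"roll":0},
    {"hand":-1,"x":0,"y":0,"z":-0.003,"roll":0},
    {"hand":-1,"x":0,"y":0,"z":-0.003,"roll":0},
    {"hand":-1,"x":0,"y":0,"z":-0.003,"roll":0},
    {"hand":-1,"x":0,"y":0,"z":-0.003,"roll":0},
  ],
)

```text
time: 19.35
tool_pos: [0.5378, -0.0131, 0.0458]
tcp_rot: [-2.255, -2.187, 0.0]
wrist_force: [0.3, 0.8, -0.4]
width: 1.0
grip_force: 0.0
```

Emit:
servo_tool(
  targets=[
    {"hand":-1,"x":0,"y":0,"z":-0.03,"roll":0},
    {"hand":-1,"x":0,"y":0,"z":-0.09,"roll":0},
    {"hand":-1,"x":0,"y":0,"z":-0.17,"roll":0},
    {"hand":-1,"x":0,"y":0,"z":-0.25,"roll":0},
    {"hand":-1,"x":-0.08,"y":0,"z":-0.3,"roll":0},
    {"hand":-1,"x":-0.16,"y":0,"z":-0.3,"roll":0},
    {"hand":-1,"x":-0.24,"y":0,"z":-0.3,"roll":0},
    {"hand":-1,"x":-0.32,"y":0,"z":-0.3,"roll":0},
    {"hand":-1,"x":-0.38,"y":0,"z":-0.3,"roll":0},
    {"hand":-1,"x":-0.38,"y":0,"z":-0.3,"roll":0},
  ],
)

```text
time: 20.18
tool_pos: [0.5318, -0.2084, 0.1962]
tcp_rot: [2.258, 2.18, -0.002]
wrist_force: [0.3, 0.6, -0.7]
width: 1.003
grip_force: 0.0
```

```bash
python3 -c "
from h import *
for n in('top','side'): cv2.imwrite(f'pics/{n}3.png',read_camera(n)[:,:,::-1])
a=cv2.imread('pics/top3.png')[150:250,165:365]; b=cv2.imread('pics/side3.png')[140:275,195:335]
a=cv2.resize(a,(560,280),interpolation=2); b=cv2.resize(b,None,fx=2.3,fy=2.3,interpolation=2)
o=np.zeros((595,560,3),np.uint8); o[:280]=a; o[282:282+b.shape[0],:b.shape[1]]=b[:313]; cv2.imwrite('pics/c6.png',o)"
```

```text
(no output)
```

View pics/c6.png

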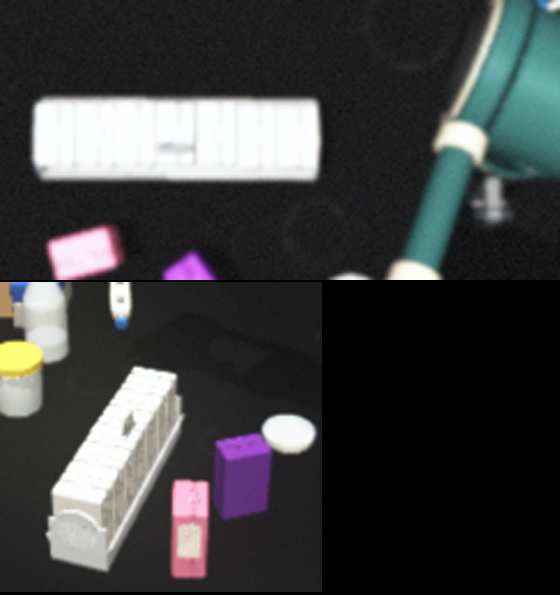

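The row is now full and level. The new box sits directly right of the tab (crop (177,148)), and nothing else has moved.

```bash
python3 -c "
from h import *
print(ticket.finish_job())"
```

```text
the job is handed in; nothing more can be done
None
```

The new slide box is filed directly to the right of the index box, standing on the rack floor with its label to the front, and the job is handed in at about 20 s; the verdict was not shown, but the final pictures show a full, level row and the bystanders in view unmoved.

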